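# Slide the cartridge tray onto the right rails of the tower

### The job

Put the blue cartridge tray, now lying on the games console, back into the open cartridge tower with its orange pull outwards: slide it onto the lowest pair of rails that passes clear over whatever is standing inside the tower. Feel for the rails as you land it instead of forcing it, push it gently until it is fully home against the rear posts, and let go. Do not shift what stands in the tower or the other things on the shelf.

Things in the scene. Friction and masses are not known exactly. Their poses are not given: they have to be found in the camera images.
- tray_center (a point): Centre of the blue tray's sheet, mid-thickness; y points to the orange pull, z up. Sheet 130 mm wide (x), 120 long (y), 4 thick, rear corners rounded 10 mm; its ribs (up to 12 mm above the underside) stay 10 mm inside the side edges. About 0.13 kg, varies. At the start it lies flat on the console, sheet underside 45 mm above the shelf, pull overhanging the console's edge.
- tray_pull (a point): Centre of the tray's orange pull: a bar 16 mm wide (tray x) and 16 tall, underside level with the sheet's, reaching out 45 mm from the sheet's front edge. This point lies 82.5 mm from the sheet's centre along tray y and 8 mm above the sheet's underside. Axes as the tray. Grip it across its 16 mm width, the gripper leaning back (about 30 degrees) away from the sheet and tower.
- tray: The tray as a whole; origin at the sheet's centre on its underside, 2 mm below tray_center, same axes.
- tower: Open black tower fixed on the shelf, 172 mm wide (x), 205 high, no top or floor, holding a white rail ladder on each side. Origin on the shelf midway between the ladders; +y points out of the open front, the tray goes in along -y. Rear posts stop the tray's rear edge at y = -65 mm: its centre is home at x = 0, y = -5 mm. Three rail pairs, see rail_low, rail_mid, rail_high.
- rail_low (a point): Nominal front end of the lowest rail pair: midway between the two rails, y = 65 mm in the tower's frame, at the nominal height of the ledge tops (which carry the tray's underside), 60 mm above the shelf. The ladders are clamped on by hand: all ledges really stand up to 14 mm higher or lower (same shift for all, both sides). This shift is not in any given pose; it must be felt or seen.
- rail_mid (a point): The same for the middle pair, nominal ledge tops 106 mm above the shelf. Each rail is a groove 8 mm high over a 5 mm thick ledge, 12 mm deep sideways; 136 mm between the groove bottoms. Ledges run from y = -65 to +65 mm (tower frame), but the body that roofs the groove only to +40 mm: the front 25 mm of each ledge lies open (41 mm free above it), to land the tray on.
- rail_high (a point): The same for the top pair, nominal ledge tops 152 mm above the shelf.
- tower_bay (a point): Point on the shelf in the middle of the space inside the tower. One of dish, cartridges and bottle stands here at the start.
- dish_center (a point): Blue ceramic dish, 88 mm across, 36 mm high; point on its axis, half-way up. It stands in the tower or elsewhere on the shelf.
- cartridges_center (a point): Block of six stacked cartridges, 58 x 66 mm, 82 mm high; point at its centre. It stands in the tower or elsewhere on the shelf.
- bottle_center (a point): Small green glass bottle with cork stopper, 62 mm across, 129 mm high in all; point on its axis, half-way up. It stands in the tower or elsewhere on the shelf.
- remote_center (a point): Grey hard silicone remote cover lying flat, 46 x 160 x 22 mm (long along its y); point at its centre. Not needed for the job.
- console: Flat black games console fixed on the shelf, 210 mm (x) by 150 mm (y), 45 mm high; origin at the centre of its underside. The tray's pull overhangs its +y edge.
Mind the look-alikes: they are no part of the job. Of the things that look like the tray, the middle-sized one is meant.

How it is judged (in metres and radians):
At the end, for the whole second after the job is handed in: The tray lies level and square on the lowest rail pair clearing the thing in the tower (dish first, cartridges second, bottle third pair), pull outwards, within 5 mm of fully home, at rest and released; dish, bottle, cartridges and remote cover are within 12 mm of where they stood (((horizontal distance between dish_center and tower_bay below 0.04 m and z of tray_center in the frame of tower between 0.046 and 0.078 m) or (horizontal distance between cartridges_center and tower_bay below 0.04 m and z of tray_center in the frame of tower between 0.092 and 0.124 m) or (horizontal distance between bottle_center and tower_bay below 0.04 m and z of tray_center in the frame of tower between 0.138 and 0.17 m)) and y of tray_center in the frame of tower between -0.011 and 0 m and x of tray_center in the frame of tower between -0.006 and 0.006 m and y of tray_pull in the frame of tower above 0.06 m and angle between the y axis of tray_center and the y axis of tower, either way round below 0.06 rad and angle between tray_center's own z axis and vertical below 0.06 rad and linear speed of tray below 0.01 m/s and distance of each of dish_center, cartridges_center, bottle_center, remote_center from where it was at the start of the episode below 0.012 m); the robot touches nothing.
It fails at once if the tray is forced against the tower or its rails (over 30 N) (contact force between tray and tower above 30 N).
It fails at once if the dish, cartridges, bottle or remote cover is pushed more than 25 mm away or knocked over (distance of any of dish_center, cartridges_center, bottle_center, remote_center from where it was at the start of the episode above 0.025 m or angle between any of dish_center, cartridges_center, bottle_center, remote_center's own z axis and vertical above 0.5 rad).
It also fails if it takes over 45 s, if anything falls off the work surface, if the arm or the gripper's body presses on something with over 40 N, if the wrist force passes 120 N, or if a joint passes its speed limit or range.

### The arm

A 6-joint arm with a two-finger parallel gripper is mounted at the origin on the work surface. World frame = base frame: x ahead of the robot, y to its left, z up, the work surface at z = 0. Lengths are in mm, angles in rad, forces in N, time in s.
With the tool pointing down it reaches from about 375 to 750 mm from the base axis. Payload 9 kg.
Tool frame: the origin (TCP) lies between the finger pads; the fingertips stand 25 mm ahead of it and the grasp point (between the pads) lies 6 mm ahead of it; z points along the fingers, y is the direction in which the jaws open and shut (so a half turn about z gives the same grasp; the last joint's range is limited). The gripper opens to 85 mm and grips with 20 to 120 N. Pads are 22 mm wide; open, the fingers measure 114 mm over their backs; the gripper's body (76 mm by 85 mm) begins 54 mm behind the grasp point. The pads swing forward as they close: fully open they stand 13 mm farther back than shut.
Start: joints at [1.122, 0.104, 0.097, 1.564, 0, 1.353], TCP at [137.255, 584.119, 256.331] pointing down, gripper open.
Joint ranges: [-2.99, 2.99], [-0.84, 1.86], [-1.1, 1.16], [-1.84, 2.11], [-1.51, 1.56], [-3.14, 3.14]. Speed limits (rad/s): [2.22, 2.22, 2.57, 3.14, 3.14, 3.14].

### API

Orientations are given as a unit quaternion [x, y, z, w].
In Python, from station import get_state, eyes, order gives the robot as it stands.
- The arm moves only by the tool jog_arm, never from a script. Its argument "steps" is text: rows parted by semicolons, each of 6 numbers parted by spaces: the shift along the world's x, y, z in mm, then the turn, a rotation vector about the world's x, y, z in rad. In form: dx dy dz ax ay az; .... A call has 1 to 5 rows; each row is the pose to reach, as a shift and turn from the pose commanded when the call began; what a row does not reach only later rows make up. A row lasts 1/10 s, in which the tool goes at most 50 mm and 8.59 degrees, less where a joint would pass 70% of its speed; a pose out of reach is approached as far as the arm can. A call with a gripper value outside its range is refused whole. "hand" is the gripper command: -1 is shut, 1 is fully open, values between are in proportion, set as the call begins (left out, the last holds). The fingers move at their own pace and stop on an object; the grip force is fixed at half the most. Time passes only in rows, so rows that repeat a pose let the fingers close. It gives the time, the measured TCP pose, the force and the opening at its end, in the units of the state.
- get_state(): the state, without advancing time (a new reading comes with each control period).
- eyes.camera(name): name is "scene" or "top" or "wrist"; returns the picture (400x640x3 uint8, red, green, blue); there is no depth.
- eyes.camera_info(name): a dict with "fx", "fy", "cx", "cy" (pixels), "cam_to_world" (4x4, takes a point from camera to world coordinates); the wrist camera has in their place "mount" (4x4, takes a point from camera to tool coordinates, whose origin is the TCP and whose axes are the flange's). Camera axes: x right, y up, looking along -z (the intrinsics and any distortion apply to the point x, -y, -z); pixel columns grow to the right and rows downward; lengths in mm; the calibration is good to about 2 mm. A picture is of the moment at which its call begins: read the wrist's pose just before it. camera_info takes no time and is no camera call.
- order.finish_job(): hands the job in, once; it reports no verdict.
The state is a dict: "time": time; "joint_positions": joint angles; "joint_vel": joint speeds; "effort": joint torques, N m; "tool_pos": TCP position; "eef_rot": TCP orientation; "wrist_force": force on the tool from outside, world axes, zero at the start; "torque": the same for the moment, N m; "gripper_width": finger opening in mm.
Only numpy, scipy, OpenCV 4.12 (cv2) and the standard library are available. Lean on these libraries where they do the work, as an engineer would, in place of code of your own. Each camera call takes 0.05 s, during which the arm holds its last target. There are 200 camera calls.

## Working session

There is one attempt and no reset: what is moved stays moved. The work goes in short steps, Python scripts to look and compute and a tool call to move; the robot and the scene stay as the last step left them, time stands still between calls to the robot, and variables do not carry over. Pictures are saved under pics/ and viewed, about 8 in all and at most 12, crops included, and the job is handed in when it is done.

Besides the shell and the picture viewer there is one more tool, called after "Emit:" as a command line: name --argument value ..., lists and objects as JSON in quotes. jog_arm: Moves the arm, as the interface text tells. Its arguments: {"type":"object","properties":{"steps":{"type":"string"},"hand":{"type":"number"}},"required":["steps"]}

```bash
mkdir -p pics
python3 - <<'E'
from station import get_state, eyes
import cv2, numpy as np
s=get_state(); print(s['time'],s['tool_pos'],s['eef_rot'],s['gripper_width'])
for n in ("scene","top"):
    im=eyes.camera(n); cv2.imwrite(f"pics/{n}0.png",im[:,:,::-1]); i=eyes.camera_info(n); print(n,{k:(np.round(v,3).tolist() if not isinstance(v,str) else v) for k,v in i.items()})
print({k:np.round(v,3).tolist() for k,v in eyes.camera_info("wrist").items()})
E
```

```text
0.0 [137.09081717 583.83264123 255.51713399] [ 1.15115380e-01  9.93351908e-01 -6.20219177e-04 -2.25206908e-04] 85.05153508726379
scene {'fx': 502.419, 'fy': 502.419, 'cx': 327.142, 'cy': 208.684, 'cam_to_world': [[-0.614, -0.577, 0.539, 1299.94], [0.789, -0.447, 0.421, 709.466], [-0.002, 0.684, 0.73, 1186.461], [0.0, 0.0, 0.0, 1.0]]}
top {'fx': 379.928, 'fy': 379.928, 'cx': 315.739, 'cy': 199.465, 'cam_to_world': [[-0.009, 0.986, -0.167, 347.919], [-1.0, -0.004, 0.026, 72.923], [0.025, 0.167, 0.986, 989.447], [0.0, 0.0, 0.0, 1.0]]}
{'fx': 354.602, 'fy': 354.602, 'cx': 314.16, 'cy': 206.123, 'mount': [[0.0, 0.951, 0.31, 78.736], [1.0, 0.0, -0.0, 0.211], [-0.0, 0.31, -0.951, -117.113], [0.0, 0.0, 0.0, 1.0]]}
```

View pics/scene0.png

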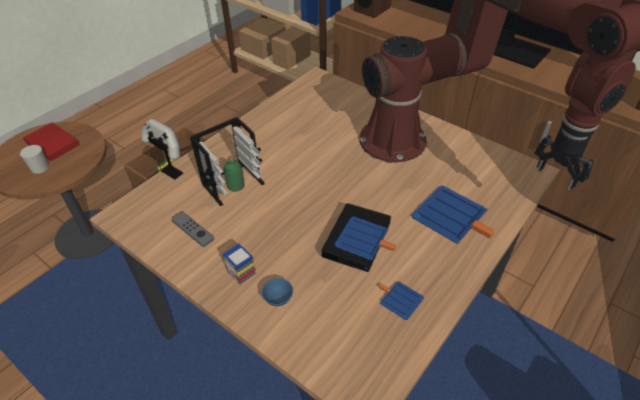

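View pics/top0.png

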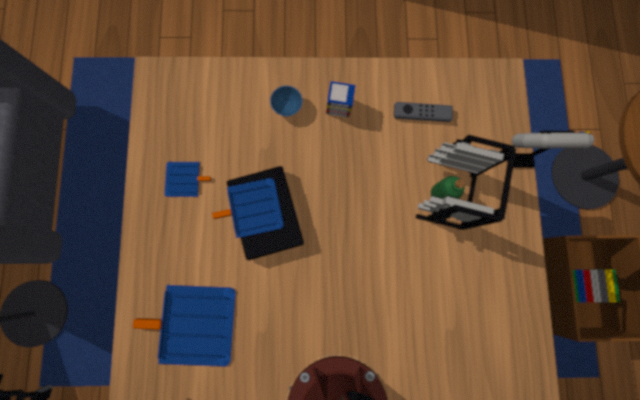

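Candidates for the tray: large one top(198,325), middle one on the console top(256,207), small one top(183,179). The middle-sized one on the console fits. The green bottle stands in the tower, so the top rail pair is the goal. I'll enlarge both the tray and the tower.

```bash
cat > h.py <<'E'
import numpy as np, cv2
from station import get_state, eyes
from scipy.spatial.transform import Rotation as R
def ray(n,u,v,T=None):
    i=eyes.camera_info(n)
    if T is None: T=np.array(i['cam_to_world'])
    d=np.array([(u-i['cx'])/i['fx'],-(v-i['cy'])/i['fy'],-1.]); return T[:3,3],T[:3,:3]@d
def plane(n,u,v,z,T=None):
    o,d=ray(n,u,v,T); return o+d*(z-o[2])/d[2]
def proj(n,p,T=None):
    i=eyes.camera_info(n)
    if T is None: T=np.array(i['cam_to_world'])
    q=T[:3,:3].T@(np.array(p)-T[:3,3]); return np.array([i['cx']+i['fx']*q[0]/-q[2], i['cy']-i['fy']*q[1]/-q[2]])
def wristT(s):
    T=np.eye(4);T[:3,:3]=R.from_quat(s['eef_rot']).as_matrix();T[:3,3]=s['tool_pos']
    return T@np.array(eyes.camera_info('wrist')['mount'])
def tri(a,b):
    (o1,d1),(o2,d2)=a,b; d1=d1/np.linalg.norm(d1);d2=d2/np.linalg.norm(d2)
    t=np.linalg.lstsq(np.c_[d1,-d2],o2-o1,rcond=None)[0]; p,q=o1+t[0]*d1,o2+t[1]*d2
    return (p+q)/2,np.linalg.norm(p-q)
E
python3 - <<'E'
from h import *
t=cv2.imread('pics/top0.png'); s=cv2.imread('pics/scene0.png')
a=cv2.resize(t[120:240,400:560],(800,600),interpolation=cv2.INTER_CUBIC)[:, :]
b=cv2.resize(s[110:215,175:280],(400,400),interpolation=cv2.INTER_CUBIC)
c=cv2.resize(t[160:265,205:310],(400,400),interpolation=cv2.INTER_CUBIC)
a=cv2.resize(t[125:240,405:545],(0,0),fx=4,fy=4,interpolation=cv2.INTER_CUBIC) #560x460
b=cv2.resize(s[110:215,180:270],(0,0),fx=2.6,fy=2.6,interpolation=cv2.INTER_CUBIC)
c=cv2.resize(t[160:265,205:310],(0,0),fx=2.2,fy=2.2,interpolation=cv2.INTER_CUBIC)
o=np.zeros((600,800,3),np.uint8); o[:a.shape[0],:a.shape[1]]=a; o[:b.shape[0],562:562+b.shape[1]]=b; o[300:300+c.shape[0],562:562+c.shape[1]]=c
cv2.imwrite('pics/z1.png',o)
for n,im in(('top',t),('scene',s)):
    h=cv2.cvtColor(im,cv2.COLOR_BGR2HSV)
    for nm,lo,hi in(('blue',(100,150,60),(120,255,255)),('orange',(5,180,120),(15,255,255))):
        m=cv2.inRange(h,lo,hi)
        m=cv2.morphologyEx(m,cv2.MORPH_CLOSE,np.ones((3,3)))
        for k in cv2.findContours(m,0,2)[0]:
            if cv2.contourArea(k)>20: 
                r=cv2.minAreaRect(k)
                if nm=='blue' and cv2.contourArea(k)>3e4: continue
                print(n,nm,np.round(r[0],1),np.round(r[1],1),round(r[2],1),cv2.contourArea(k), np.round(cv2.boxPoints(r),1).tolist() if n=='top' else '')
E
```

```text
top blue [ 82.5 357. ] [54. 53.] 90.0 1981.0 [[56.0, 330.0], [109.0, 330.0], [109.0, 384.0], [56.0, 384.0]]
top blue [196.4 325.2] [70.3 78.8] 4.3 5182.5 [[158.39999389648438, 361.8999938964844], [164.3000030517578, 283.29998779296875], [234.39999389648438, 288.6000061035156], [228.5, 367.20001220703125]]
top blue [580.4 285.5] [31.6  5.8] 82.9 151.5 [[575.5, 270.20001220703125], [581.2999877929688, 269.5], [585.2000122070312, 300.79998779296875], [579.4000244140625, 301.6000061035156]]
top blue [106.3 270.9] [ 7.5 12.6] 15.3 22.0 [[101.0, 276.0], [104.30000305175781, 263.79998779296875], [111.5, 265.79998779296875], [108.19999694824219, 278.0]]
top blue [ 84.4 254.2] [20.2  9.5] 71.6 61.5 [[76.69999694824219, 246.10000610351562], [85.69999694824219, 243.10000610351562], [92.0999984741211, 262.29998779296875], [83.0999984741211, 265.29998779296875]]
top blue [ 95.7 244.3] [12.1 16.6] 5.2 62.5 [[88.9000015258789, 252.0], [90.4000015258789, 235.5], [102.5, 236.60000610351562], [101.0, 253.10000610351562]]
top blue [112.1 242.5] [11.  31.4] 3.2 70.0 [[105.80000305175781, 257.89999389648
[... 2632 characters left out ...]
 246.0 [[133.0, 318.0], [159.0, 318.0], [159.0, 328.0], [133.0, 328.0]]
top orange [220.9 213.6] [ 6.7 18.4] 78.7 102.0 [[211.1999969482422, 212.1999969482422], [229.3000030517578, 208.5], [230.60000610351562, 215.10000610351562], [212.5, 218.6999969482422]]
top orange [204. 178.] [ 4. 12.] 90.0 43.0 [[198.0, 176.0], [210.0, 176.0], [210.0, 180.0], [198.0, 180.0]]
scene blue [401.4 299.9] [30.5 26.6] 33.7 699.5 
scene blue [239.9 262.8] [ 9.8 23.1] 84.8 31.5 
scene blue [231.4 250.4] [ 3.  17.5] 55.3 35.0 
scene blue [360.4 236.7] [40.7 34. ] 21.8 1155.0 
scene blue [448.3 212.7] [59. 42.] 30.3 1928.0 
scene blue [333.   8.] [16. 12.] 90.0 148.5 
scene blue [309.   11.5] [23. 16.] 90.0 314.5
```

View pics/z1.png

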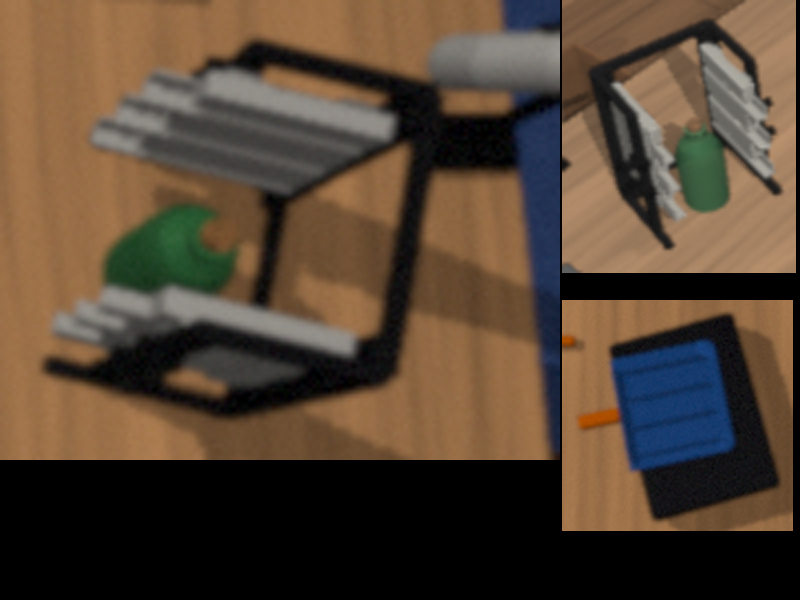

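Tray confirmed: blue, on the console, pull pointing left in the top view (+y). The tower's open front faces left (+y), its rear arch is at right, and the bottle stands inside. Next come coarse positions.

Run:
```python
from h import *
np.set_printoptions(precision=1,suppress=True)
p=plane('top',220.9,213.6,61); c=plane('top',255.4,207.1,50)
print('pull',p,'tray c',c,'dist',np.linalg.norm((p-c)[:2]),'dir deg',np.degrees(np.arctan2(*(p-c)[1::-1])))
ph=[plane('top',u,v,50) for u,v in[(226.6,186.3),(273.3,176.5),(284.2,228),(237.4,237.8)]]
print('edges',[np.linalg.norm(ph[i]-ph[i-1]) for i in range(4)], [np.degrees(np.arctan2(*(ph[i]-ph[i-1])[1::-1])) for i in range(4)])
A=plane('scene',220.8,203.5,0);B=plane('scene',261.9,183,0);Bt=plane('top',417,216.3,0)
print('feet',A,B,Bt,np.linalg.norm(A-B))
a=tri(ray('scene',191.5,138.8),ray('top',513.7,148.7));b=tri(ray('scene',237.7,119.6),ray('top',502,218))
print('rear top',a,b,np.linalg.norm(a[0]-b[0]),np.degrees(np.arctan2(*(a[0]-b[0])[1::-1])))
# bottle
print('bottle base-ish scene',plane('scene',234,188,0))
h=cv2.cvtColor(cv2.imread('pics/top0.png'),cv2.COLOR_BGR2HSV)
h2=cv2.cvtColor(cv2.imread('pics/scene0.png'),cv2.COLOR_BGR2HSV)
# ladder bodies etc
print('dish',plane('top',285.8,100.6,30),'remote',plane('top',423,112,20),'cart',plane('top',342,95,80))
```

```text
pull [470.8 281.2  61. ] tray c [488.1 198.8  50. ] dist 84.20460175472675 dir deg 101.86549585828294
edges [np.float64(132.54463422946623), np.float64(119.22615388795201), np.float64(133.54262887806848), np.float64(116.8799494585854)] [np.float64(13.199058061460498), np.float64(-77.96773399135432), np.float64(-167.8182969335851), np.float64(101.52978247349841)]
feet [ 618.  -264.1    0. ] [ 464.8 -223.9    0. ] [ 468.9 -220.     0. ] 158.46957386091324
rear top (array([ 591.7, -381. ,  196.5]), np.float64(4.952821666837398)) (array([ 437.3, -336.1,  200.5]), np.float64(10.484754010548574)) 160.858792578666 -16.20425057398719
bottle base-ish scene [ 540.2 -281.6    0. ]
dish [778.7 125.6  30. ] remote [ 751.2 -245.7   20. ] cart [771.7 -20.2  80. ]
```

```bash
cat >> h.py <<'E'
def Rt(yaw,lean=30):  # tool orientation: y axis of thing at yaw deg; leaning back
    r=R.from_euler('z',yaw-90,degrees=True).as_matrix(); l=np.radians(lean)
    return r@np.c_[[0,np.cos(l),-np.sin(l)],[1,0,0],[0,-np.sin(l),-np.cos(l)]]
def togo(p,yaw,lean=30):
    s=get_state(); d=R.from_matrix(Rt(yaw,lean)@R.from_quat(s['eef_rot']).as_matrix().T).as_rotvec()
    print('t',round(s['time'],2),'d',np.round(np.array(p)-s['tool_pos'],1),'rv',np.round(d,3),'q',np.round(s['joint_positions'],2))
E
python3 -c "
from h import *
togo((580,-91,260),76)"
```

```text
t 0.1 d [ 442.9 -674.8    4.4] rv [-0.496 -0.304 -1.544] q [1.12 0.1  0.1  1.56 0.   1.35]
```

Emit:
jog_arm --steps "443 -675 4 -0.496 -0.304 -1.544;443 -675 4 -0.496 -0.304 -1.544;443 -675 4 -0.496 -0.304 -1.544;443 -675 4 -0.496 -0.304 -1.544;443 -675 4 -0.496 -0.304 -1.544"

```text
time: 0.6
tool_pos: [274.9, 373.4, 257.5]
eef_rot: [0.45, 0.884, -0.102, 0.08]
wrist_force: [0.3, -0.8, 0.5]
gripper_width: 85.4
```

```bash
python3 -c "
from h import *
togo((580,-91,260),76)"
```

```text
t 0.6 d [ 305.1 -464.4    2.5] rv [-0.269 -0.164 -0.838] q [ 0.78 -0.1  -0.12  1.69 -0.22  1.74]
```

Emit:
jog_arm --steps "305 -464 2 -0.269 -0.164 -0.838;305 -464 2 -0.269 -0.164 -0.838;305 -464 2 -0.269 -0.164 -0.838;305 -464 2 -0.269 -0.164 -0.838;305 -464 2 -0.269 -0.164 -0.838"

```text
time: 1.1
tool_pos: [412.3, 164.4, 258.3]
eef_rot: [0.72, 0.651, -0.19, 0.148]
wrist_force: [1.3, 0.7, 0.3]
gripper_width: 85.5
```

```bash
python3 -c "
from h import *
togo((580,-91,260),76)"
```

```text
t 1.1 d [ 167.7 -255.4    1.7] rv [-0.043 -0.026 -0.136] q [ 0.34 -0.03 -0.1   1.75 -0.42  2.07]
```

Emit:
jog_arm --steps "168 -255 2 -0.043 -0.026 -0.136;168 -255 2 -0.043 -0.026 -0.136;168 -255 2 -0.043 -0.026 -0.136;168 -255 2 -0.043 -0.026 -0.136;168 -255 2 -0.043 -0.026 -0.136"

```text
time: 1.6
tool_pos: [550.0, -44.5, 259.8]
eef_rot: [0.76, 0.597, -0.204, 0.158]
wrist_force: [0.7, 1.3, -0.3]
gripper_width: 85.2
```

Emit:
jog_arm --steps "30 -45 0 0 0 0;30 -45 0 0 0 0;30 -45 0 0 0 0"

```text
time: 1.9
tool_pos: [579.1, -88.7, 259.3]
eef_rot: [0.76, 0.596, -0.204, 0.158]
wrist_force: [-0.4, 1.0, -0.2]
gripper_width: 85.5
```

```bash
python3 -c "
from h import *
togo((580,-91,260),76)
s=get_state();im=eyes.camera('wrist');T=wristT(s);np.save('pics/w1.npy',T);cv2.imwrite('pics/w1.png',im[:,:,::-1])"
```

```text
t 1.9 d [ 0.9 -2.3  0.7] rv [-0.002 -0.003 -0.003] q [-0.14  0.17  0.11  1.57 -0.52  1.69]
```

View pics/w1.png

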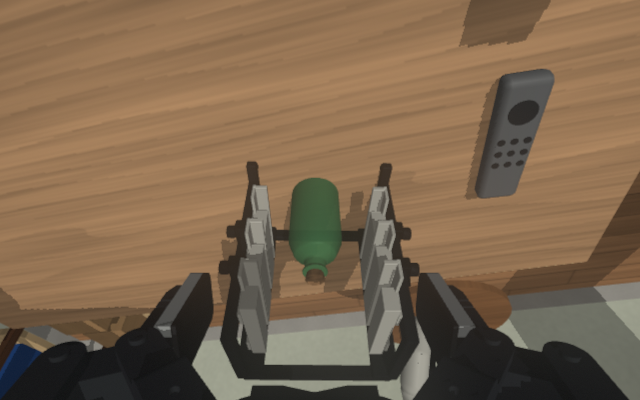

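The picture is upside down: rear arch at the bottom, and the top pair's ledge front ends at about (250,265) and (390,265). I'll take a second, lower view.

Emit:
jog_arm --steps "0 0 -40 0 0 0;0 0 -80 0 0 0;0 0 -80 0 0 0;0 0 -80 0 0 0"

```text
time: 2.35
tool_pos: [578.7, -86.5, 180.7]
eef_rot: [0.759, 0.598, -0.204, 0.158]
wrist_force: [0.0, -0.2, 1.5]
gripper_width: 85.4
```

```bash
python3 -c "
from h import *
s=get_state();im=eyes.camera('wrist');T=wristT(s);np.save('pics/w2.npy',T);cv2.imwrite('pics/w2.png',im[:,:,::-1])
a=cv2.imread('pics/w1.png')[155:385,215:425];b=cv2.imread('pics/w2.png')[190:400,200:440]
f=lambda x,k:cv2.resize(x[::-1,::-1],(0,0),fx=k,fy=k,interpolation=cv2.INTER_CUBIC)
a=f(a,2.5)[:600];b=f(b,1.1)
b=cv2.resize(im[:,:,::-1][::-1,::-1][:,:],(0,0),fx=.42,fy=.42)
o=np.zeros((600,800,3),np.uint8);o[:a.shape[0],:a.shape[1]]=a;o[:b.shape[0],528:528+b.shape[1]]=b
cv2.imwrite('pics/z2.png',o)"
```

```text
(no output)
```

View pics/z2.png

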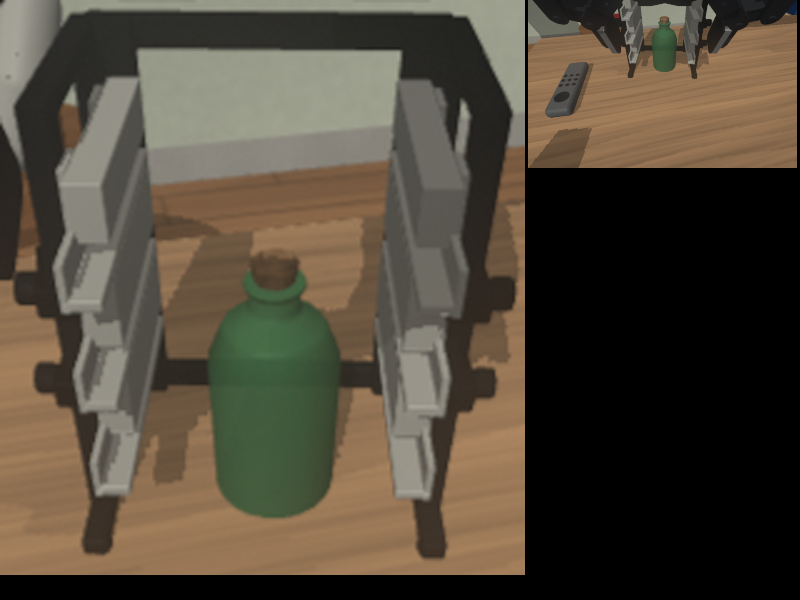

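The enlarged view shows three rail pairs clearly, with the front lower lips of the top pair at zoom (98,305) and (422,308). I'll enlarge the ledge ends in both views for exact pixels.

```bash
python3 -c "
from h import *
a=cv2.imread('pics/w1.png')[::-1,::-1];b=cv2.imread('pics/w2.png')[::-1,::-1]
# flipped coords: u'=639-u, v'=399-v
def c(im,x,y,w,h,k):
    z=cv2.resize(im[y:y+h,x:x+w],(0,0),fx=k,fy=k,interpolation=cv2.INTER_CUBIC)
    for g in range(0,w,10): cv2.line(z,(g*k,0),(g*k,6),(0,0,255),1)
    for g in range(0,h,10): cv2.line(z,(0,g*k),(6,g*k),(0,0,255),1)
    return z
o=np.zeros((600,800,3),np.uint8)
p1=c(a,230,100,50,115,4);p2=c(a,365,100,50,115,4)
q1=c(b,210,0,60,140,4);q2=c(b,360,0,60,140,4)
for z,x in((p1,0),(p2,201),(q1,402)): o[:z.shape[0],x:x+z.shape[1]]=z
z=q2[:,:156]; o[:z.shape[0],644:800]=z
cv2.imwrite('pics/z3.png',o)"
```

```text
(no output)
```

View pics/z3.png

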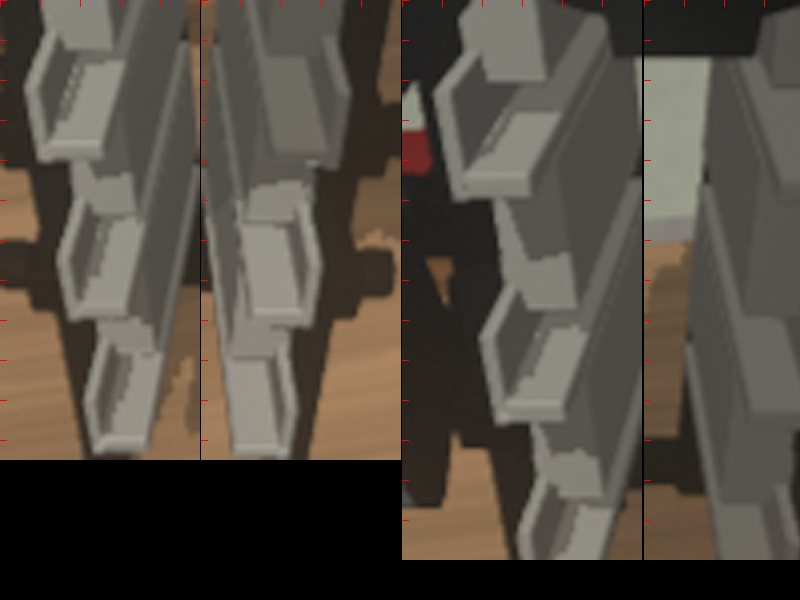

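```bash
cat > fit.py <<'E'
from h import *
from scipy.optimize import least_squares
np.set_printoptions(precision=2,suppress=True)
O={1:{(1,2):(255.25,135.75),(1,1):(261.75,176.25),(1,0):(266.25,210),(-1,2):(384,137.5),(-1,1):(379.25,176.75),(-1,0):(374.25,211)},
2:{(1,2):(241.25,44.5),(1,1):(250.5,101.25),(-1,2):(395.25,45),(-1,1):(388.5,101.5)}}
T={k:np.load(f'pics/w{k}.npy') for k in O}
def pt(q,sg,l):
    a=q[2]; x,y=56*sg,65
    return [q[0]+x*np.sin(a)+y*np.cos(a), q[1]-x*np.cos(a)+y*np.sin(a), 60+46*l+q[3]]
def res(q,ks): return np.concatenate([proj('wrist',pt(q,*k),T[v])-(639.4-np.array(p))*[1,0]-(399.4-np.array(p))*[0,1] for v in ks for k,p in O[v].items()])
if __name__=='__main__':
  for ks in([1],[2],[1,2]):
    r=least_squares(res,[532,-285,1.33,0],args=(ks,)); print(ks,r.x,'yaw',np.degrees(r.x[2]),'rms px',np.sqrt(np.mean(r.fun**2)))
  print(r.fun.reshape(-1,2))
  for k in (2,1,0):
    o=[ray('wrist',*(639.4-O[1][(s,k)][0],399.4-O[1][(s,k)][1]),T[1]) for s in(1,-1)]
E
python3 fit.py
```

```text
[1] [ 535.81 -283.89    1.32   -0.69] yaw 75.54912185052758 rms px 0.4710176329147431
[2] [ 536.66 -283.93    1.33   -1.9 ] yaw 76.46532685171084 rms px 0.5119655369294618
[1, 2] [ 535.83 -285.      1.32   -2.03] yaw 75.84648449028805 rms px 0.6491039893735165
[[-0.64 -0.5 ]
 [-0.26 -0.63]
 [-0.86 -0.78]
 [ 0.2   0.54]
 [ 0.88 -0.8 ]
 [ 0.41 -0.41]
 [-0.74  1.21]
 [-0.15  0.34]
 [ 0.17  0.72]
 [ 1.01 -0.4 ]]
```

```bash
python3 -c "
from h import *
togo((461,328,130),102)"
```

```text
t 2.4 d [-118.6  414.8  -52.2] rv [-0.001 -0.     0.448] q [-0.13  0.18 -0.02  1.43 -0.52  1.69]
```

Emit:
jog_arm --steps "-14 48 10 0 0 0.1;-28 96 10 0 0 0.2;-42 144 10 0 0 0.3;-56 192 10 0 0 0.4;-70 240 0 0 0 0.448"

```text
time: 2.9
tool_pos: [510.5, 153.3, 185.4]
eef_rot: [0.607, 0.752, -0.16, 0.202]
wrist_force: [0.5, 0.9, 0.4]
gripper_width: 85.3
```

Emit:
jog_arm --steps "-14 48 -5 0 0 0;-28 96 -20 0 0 0;-42 144 -30 0 0 0;-49 175 -52 0 0 0;-49 175 -52 0 0 0"

```text
time: 3.4
tool_pos: [459.1, 329.5, 127.4]
eef_rot: [0.606, 0.752, -0.163, 0.2]
wrist_force: [0.2, 0.3, 0.1]
gripper_width: 85.7
```

```bash
python3 -c "
from h import *
togo((461,328,130),102)
s=get_state();im=eyes.camera('wrist');T=wristT(s);np.save('pics/w3.npy',T);cv2.imwrite('pics/w3.png',im[:,:,::-1])
h=cv2.cvtColor(im,cv2.COLOR_RGB2HSV)
for nm,lo,hi,z in(('blue',(100,150,60),(120,255,255),52),('orange',(5,180,120),(15,255,255),61)):
    m=cv2.morphologyEx(cv2.inRange(h,lo,hi),cv2.MORPH_CLOSE,np.ones((3,3)))
    for k in cv2.findContours(m,0,2)[0]:
        if cv2.contourArea(k)>300:
            r=cv2.minAreaRect(k); print(nm,cv2.contourArea(k),np.round(cv2.boxPoints(r)).tolist(), cv2.boundingRect(k))
"
```

```text
t 3.4 d [ 1.9 -1.5  2.6] rv [-0.001 -0.004 -0.004] q [ 0.62  0.33  0.05  1.51 -0.47  2.03]
blue 16268.5 [[463.0, 0.0], [639.0, 0.0], [639.0, 131.0], [463.0, 131.0]] (463, 0, 177, 132)
orange 412.0 [[309.0, 218.0], [330.0, 218.0], [330.0, 242.0], [309.0, 242.0]] (309, 218, 22, 25)
orange 546.5 [[475.0, 162.0], [505.0, 117.0], [516.0, 124.0], [487.0, 169.0]] (476, 120, 40, 44)
```

View pics/w3.png

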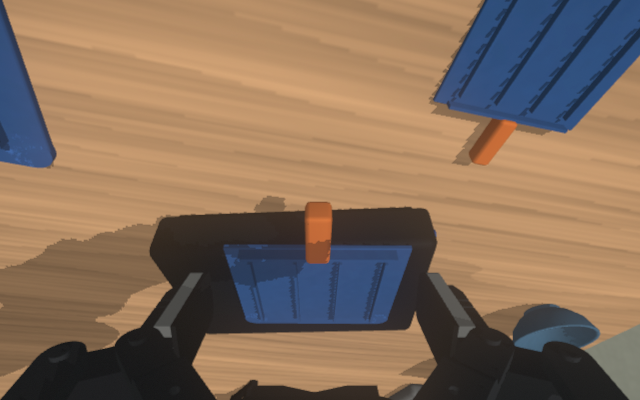

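```bash
python3 -c "
from h import *
np.set_printoptions(precision=1,suppress=True)
T=np.load('pics/w3.npy')
P=lambda u,v,z:plane('wrist',u,v,z,T)
L,Rr=P(223,245,49),P(412,247,49);print('front corners',L,Rr,np.linalg.norm(L-Rr),np.degrees(np.arctan2(*(Rr-L)[1::-1])))
print('root',P(317.5,263,61),'tip low/up',P(318.5,203,45),P(318.5,208,61),'rear edge mid',P(316,324,49))
for v,z in((215,61),(255,61)): print(v,P((305.5+331)/2,v,z))
s=get_state(); M=R.from_quat(s['eef_rot']).as_matrix(); print('jaw axis line: grasp pt',np.array(s['tool_pos'])+86*M[:,2],'z',M[:,2])
"
```

```text
front corners [414.1 251.1  49. ] [539.  276.3  49. ] 127.43283937905828 11.425967402157786
root [476.8 261.4  61. ] tip low/up [468.6 301.3  45. ] [465.5 314.4  61. ] rear edge mid [502.2 142.1  49. ]
215 [466.7 308.7  61. ]
255 [475.3 270.5  61. ]
jaw axis line: grasp pt [469.2 286.   54.5] z [ 0.1 -0.5 -0.9]
```

```bash
python3 -c "
from h import *
togo((470.4,291.4,58.2),101.5)"
```

```text
t 3.45 d [ 10.1 -36.5 -70.9] rv [-0.001 -0.002 -0.012] q [ 0.62  0.33  0.05  1.51 -0.48  2.03]
```

Emit:
jog_arm --steps "5 -12 -24 0 0 -0.012;7 -24 -47 0 0 -0.012;9 -33 -64 0 0 -0.012;10 -37 -71 0 0 -0.012;10 -37 -71 0 0 -0.012" --hand -0.2

```text
time: 3.95
tool_pos: [471.6, 287.9, 58.8]
eef_rot: [0.613, 0.747, -0.164, 0.199]
wrist_force: [0.0, -0.5, 0.1]
gripper_width: 34.1
```

Emit:
jog_arm --steps "0 0 0 0 0 0;0 0 0 0 0 0;0 0 0 0 0 0;0 0 0 0 0 0;0 0 0 0 0 0" --hand -1

```text
time: 4.45
tool_pos: [471.8, 289.2, 59.5]
eef_rot: [0.613, 0.747, -0.163, 0.2]
wrist_force: [-0.9, -0.7, 8.0]
gripper_width: 15.2
```

```bash
python3 -c "
from h import *
togo((470.4,291.4,58.2),101.5); s=get_state(); print(s['gripper_width'],s['wrist_force'],s['torque'])
im=eyes.camera('wrist');cv2.imwrite('pics/w4.png',im[:,:,::-1]);np.save('pics/w4.npy',wristT(s))"
```

```text
t 4.45 d [-1.4  2.2 -1.3] rv [-0.001  0.001  0.003] q [ 0.55  0.32 -0.09  1.35 -0.49  1.97]
15.211488354823995 [-0.88703833 -0.67925298  8.03439167] [-0.49071389  0.04317971 -0.22820958]
```

View pics/w4.png

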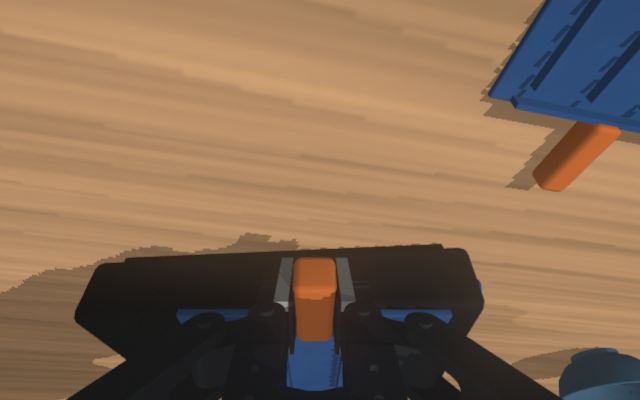

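Gripped: the width is 15.2 mm on the 16 mm pull, and the pull is centred between the pads, with its tip edge at (315,297). Now to find how it sits in the grip.

```bash
python3 -c "
from h import *
np.set_printoptions(precision=1,suppress=True)
T=np.load('pics/w4.npy'); s=get_state(); yt=np.array([np.cos(np.radians(101.5)),np.sin(np.radians(101.5)),0])
for u,v,z in((315,297,61),(315,258,45),(315,340,61)):
    p=plane('wrist',u,v,z,T); print(p,'along y from TCP',(p-s['tool_pos'])@yt)
M=R.from_quat(s['eef_rot']).as_matrix();print('grasp rel',6*M[:,2],6*M[:,2]@yt,M[:,1])
togo((471,291,160),101.5)
"
```

```text
[470.5 301.8  61. ] along y from TCP 12.58353666178677
[470.4 302.4  45. ] along y from TCP 13.233676266149832
[478.3 263.4  61. ] along y from TCP -26.588358735854793
grasp rel [ 0.6 -2.9 -5.2] -2.9932252286680754 [1.  0.2 0. ]
t 4.5 d [ -0.8   1.8 100.6] rv [-0.  0.  0.] q [ 0.6  0.3 -0.1  1.4 -0.5  2. ]
```

Emit:
jog_arm --steps "0 0 15 0 0 0;0 0 40 0 0 0;0 0 80 0 0 0;0 0 80 0 0 0"

```text
time: 4.9
tool_pos: [473.2, 290.3, 144.3]
eef_rot: [0.613, 0.747, -0.16, 0.201]
wrist_force: [0.6, 0.2, -0.4]
gripper_width: 15.2
```

```bash
python3 -c "
from h import *
togo((471,291,160),101.5); s=get_state(); print(s['gripper_width'],s['wrist_force'],s['torque'])
im=eyes.camera('scene');cv2.imwrite('pics/s2.png',im[:,:,::-1]);im=eyes.camera('wrist');cv2.imwrite('pics/w5.png',im[:,:,::-1])"
```

```text
t 4.9 d [-2.2  0.7 15.7] rv [-0.005  0.006  0.003] q [ 0.55  0.25 -0.01  1.5  -0.49  1.97]
15.196577027363098 [ 0.635584    0.17172564 -0.41929995] [0.69169111 0.08599714 0.05104531]
```

```bash
python3 -c "
from h import *
for f in('w4','w5'):
    h=cv2.cvtColor(cv2.imread(f'pics/{f}.png'),cv2.COLOR_BGR2HSV)
    for nm,lo,hi in(('blue',(100,150,50),(120,255,255)),('orange',(5,180,80),(15,255,255))):
        m=cv2.inRange(h,lo,hi); m[:200]=0; m[:, 500:]=0
        for k in cv2.findContours(m,0,2)[0]:
            if cv2.contourArea(k)>100: print(f,nm,cv2.boundingRect(k),cv2.contourArea(k))
h=cv2.cvtColor(cv2.imread('pics/s2.png'),cv2.COLOR_BGR2HSV);m=cv2.inRange(h,(5,180,80),(15,255,255))
for k in cv2.findContours(m,0,2)[0]:
    if cv2.contourArea(k)>20: print('s2 orange',cv2.boundingRect(k))
togo((0,0,0),75.8)
"
```

```text
w4 blue (287, 358, 49, 33) 867.0
w4 orange (294, 260, 42, 74) 2055.5
w5 blue (290, 361, 46, 28) 702.5
w5 orange (293, 258, 44, 64) 2151.0
t 5.0 d [-471.5 -289.4 -139.4] rv [-0.003  0.001 -0.445] q [ 0.55  0.26 -0.02  1.49 -0.49  1.97]
```

Emit:
jog_arm --steps "15 -30 20 0 0 -0.08;30 -70 40 0 0 -0.16;45 -112 41 0 0 -0.26;60 -157 41 0 0 -0.36;75 -200 41 0 0 -0.445"

```text
time: 5.5
tool_pos: [545.7, 87.0, 177.7]
eef_rot: [0.763, 0.592, -0.205, 0.157]
wrist_force: [1.1, 0.3, -0.7]
gripper_width: 15.2
```

Emit:
jog_arm --steps "13 -45 0 0 0 0;26 -85 0 0 0 0;36 -120 0 0 0 0;43 -145 0 0 0 0;43 -145 0 0 0 0"

```text
time: 6.0
tool_pos: [588.6, -59.3, 177.4]
eef_rot: [0.763, 0.592, -0.205, 0.157]
wrist_force: [-0.1, 0.2, -0.6]
gripper_width: 15.3
```

```bash
cat >> h.py <<'E'
TO=np.array([535.8,-284.7]);TY=75.8
def tw():
    s=get_state();a=np.radians(TY);d=np.array(s['tool_pos'])[:2]-TO
    r=R.from_matrix(Rt(TY)@R.from_quat(s['eef_rot']).as_matrix().T).as_rotvec()
    print('t',round(s['time'],2),'TCP tower x,y,z',np.round([d@[np.sin(a),-np.cos(a)],d@[np.cos(a),np.sin(a)],s['tool_pos'][2]],1),'rv',np.round(r,3),'F',np.round(s['wrist_force'],1),'M',np.round(s['torque'],2),'q',np.round(s['joint_positions'],2))
E
python3 -c "
from h import *
tw();im=eyes.camera('wrist');im2=eyes.camera('scene');cv2.imwrite('pics/w6.png',im[:,:,::-1])
z=cv2.resize(im2[80:220,150:350,::-1],(600,420),interpolation=cv2.INTER_CUBIC)
w=cv2.resize(im[::-1,::-1,::-1],(800,500))[:0]
b=im[180:,120:520,::-1][::-1,::-1]
o=np.zeros((600,800,3),np.uint8);o[:300,:430]=z[:300,:430];b=cv2.resize(b,(0,0),fx=1.3,fy=1.3);o[314:600,:520]=b
o[:300,:428]=cv2.resize(im2[90:195,165:315,::-1],(428,300),interpolation=cv2.INTER_CUBIC)
cv2.imwrite('pics/z6.png',o)"
```

```text
t 6.0 TCP tower x,y,z [ -4.1 231.5 177.4] rv [-0.002 -0.003  0.004] F [-0.1  0.2 -0.6] M [ 0.73 -0.15 -0.03] q [-0.09  0.24  0.04  1.46 -0.51  1.76]
```

View pics/z6.png

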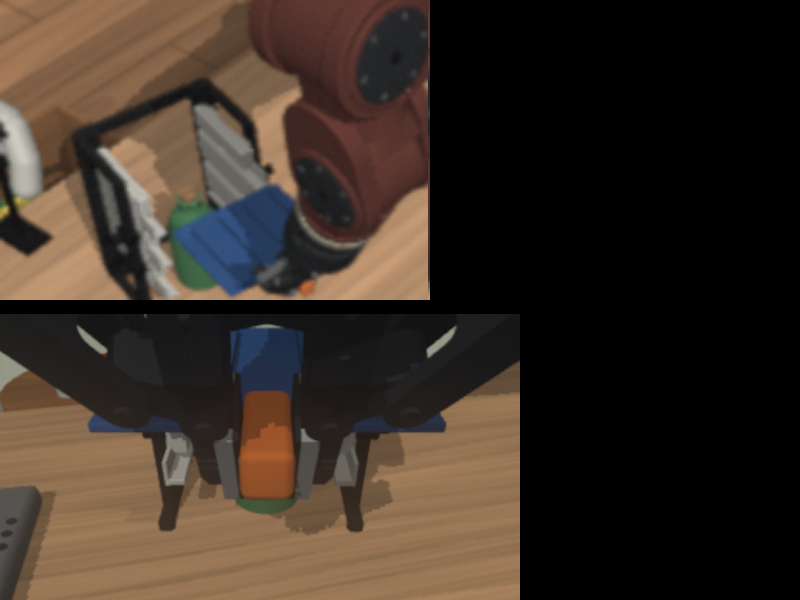

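```bash
python3 -c "
from h import *
np.set_printoptions(precision=1,suppress=True)
a=np.radians(TY);X=np.array([np.sin(a),-np.cos(a),0]);Y=np.array([np.cos(a),np.sin(a),0])
t=np.array([588.6,-59.3,177.4])
for nm,x,y,ob in(('rearL +x',65,-60,(227,173.4)),('front +x',65,60,(246.3,192.7)),('rear -x',-65,-60,(257.9,155.5))):
    for dz in(0,-10):
        print(nm,dz,proj('scene',t+X*x+Y*(y-91)+[0,0,-14.5+4+dz]),ob)
"
```

```text
rearL +x 0 [222.9 170.6] (227, 173.4)
rearL +x -10 [223.4 173.1] (227, 173.4)
front +x 0 [243.9 192.9] (246.3, 192.7)
front +x -10 [244.3 195.4] (246.3, 192.7)
rear -x 0 [259.5 153.1] (257.9, 155.5)
rear -x -10 [259.9 155.6] (257.9, 155.5)
```

```bash
python3 -c "
from h import *
for f in('w4','w5','w6'):
    im=cv2.imread(f'pics/{f}.png');h=cv2.cvtColor(im,cv2.COLOR_BGR2HSV)
    m=cv2.inRange(h,(100,120,40),(125,255,255));o=cv2.inRange(h,(3,150,60),(18,255,255))
    print(f,'blue top rows',[int(np.argmax(m[280:360,c]>0)+280) for c in(190,200,210,220,230,400,410,420,430)],'cols',[ (int(np.where(m[r,120:300])[0].min()+120),int(np.where(m[r,380:520])[0].max()+380)) for r in (314,) if m[r,120:300].any() and m[r,380:520].any()],'orange top',[int(np.argmax(o[200:,c]>0)+200) for c in(305,315,325)], 'sat edge', int(np.argmax(np.abs(np.diff(cv2.GaussianBlur(h,(1,5),0)[270:320,315,2].astype(int))))+270))
"
```

```text
w4 blue top rows [310, 310, 310, 310, 310, 310, 310, 310, 310] cols [(177, 451)] orange top [257, 257, 257] sat edge 299
w5 blue top rows [316, 280, 280, 280, 314, 310, 280, 280, 280] cols [(223, 406)] orange top [257, 257, 257] sat edge 299
w6 blue top rows [280, 280, 280, 280, 280, 280, 280, 280, 280] cols [] orange top [258, 258, 258] sat edge 312
```

```bash
python3 -c "
from h import *
for f in('w4','w6'):
    im=cv2.imread(f'pics/{f}.png').astype(int); 
    for c in (185,200,440): print(f,c,[(r,im[r,c].tolist()) for r in range(300,326,2)])
"
```

```text
w4 185 [(300, [23, 24, 28]), (302, [23, 24, 28]), (304, [23, 25, 28]), (306, [21, 23, 26]), (308, [30, 27, 26]), (310, [66, 45, 31]), (312, [67, 44, 31]), (314, [70, 46, 32]), (316, [83, 54, 36]), (318, [85, 56, 37]), (320, [82, 54, 35]), (322, [24, 25, 25]), (324, [25, 25, 26])]
w4 200 [(300, [22, 24, 28]), (302, [24, 26, 28]), (304, [21, 23, 25]), (306, [22, 25, 27]), (308, [29, 26, 26]), (310, [66, 44, 32]), (312, [63, 43, 31]), (314, [27, 26, 27]), (316, [26, 25, 27]), (318, [25, 25, 27]), (320, [24, 24, 26]), (322, [25, 24, 26]), (324, [31, 30, 31])]
w4 440 [(300, [34, 36, 42]), (302, [35, 39, 42]), (304, [38, 40, 44]), (306, [37, 39, 43]), (308, [36, 38, 41]), (310, [89, 60, 44]), (312, [100, 66, 48]), (314, [108, 71, 49]), (316, [123, 79, 52]), (318, [106, 70, 49]), (320, [32, 33, 37]), (322, [32, 34, 37]), (324, [32, 32, 35])]
w6 185 [(300, [83, 114, 148]), (302, [83, 115, 147]), (304, [83, 115, 148]), (306, [82, 114, 146]), (308, [73, 96, 122]), (310, [58, 44, 41]), (312, [58, 44, 41]), (314, [63, 46, 41]), (316, [70, 49, 41]), (318, [72, 50, 41]), (320, [70, 49, 40]), (322, [29, 31, 37]), (324, [29, 31, 37])]
w6 200 [(300, [82, 114, 146]), (302, [83, 115, 147]), (304, [81, 112, 144]), (306, [81, 112, 144]), (308, [74, 97, 123]), (310, [58, 45, 42]), (312, [56, 44, 41]), (314, [30, 34, 40]), (316, [30, 33, 39]), (318, [29, 33, 38]), (320, [28, 32, 37]), (322, [27, 31, 36]), (324, [35, 37, 40])]
w6 440 [(300, [86, 118, 152]), (302, [81, 113, 145]), (304, [76, 104, 133]), (306, [78, 108, 140]), (308, [74, 95, 119]), (310, [89, 63, 52]), (312, [93, 65, 54]), (314, [101, 69, 55]), (316, [101, 69, 53]), (318, [88, 62, 51]), (320, [33, 37, 44]), (322, [32, 37, 43]), (324, [32, 36, 42])]
```

```bash
python3 -c "
from h import *
T=np.load('pics/w4.npy')
a=plane('wrist',177,309,45,T);b=plane('wrist',451,309,45,T);yt=np.array([np.cos(np.radians(101.5)),np.sin(np.radians(101.5)),0])
print(np.linalg.norm(a-b),((a+b)/2-[471.8,289.2,59.5])@yt, ((a+b)/2-[471.8,289.2,59.5])@np.array([yt[1],-yt[0],0]),np.degrees(np.arctan2(*(b-a)[1::-1])))
tw()"
```

```text
129.69562379324333 -29.791108899179612 0.809506730201672 11.165113752671685
t 6.1 TCP tower x,y,z [ -5.2 234.1 177.5] rv [-0.003 -0.003  0.002] F [-0.3  0.4 -1.5] M [ 0.64 -0.17 -0.07] q [-0.08  0.24  0.03  1.46 -0.51  1.76]
```

Emit:
jog_arm --steps "1 -10 0 0 0 0;-1 -20 0 0 0 0;-3 -30 0 0 0 0;-5 -37 0 0 0 0;-5 -37 0 0 0 0"

```text
time: 6.6
tool_pos: [583.4, -94.3, 178.6]
eef_rot: [0.763, 0.593, -0.204, 0.158]
wrist_force: [0.2, 0.2, -0.4]
gripper_width: 14.9
```

Emit:
jog_arm --steps "0 0 -1 0 0 0;0 0 -2 0 0 0;0 0 -3 0 0 0;0 0 -3 0 0 0"

```text
time: 7.0
tool_pos: [583.8, -93.1, 175.2]
eef_rot: [0.762, 0.594, -0.204, 0.158]
wrist_force: [0.0, -0.6, -0.6]
gripper_width: 15.2
```

```bash
python3 -c "
from h import *
tw()
im=eyes.camera('wrist');cv2.imwrite('pics/w7.png',im[:,:,::-1]);im=eyes.camera('top');cv2.imwrite('pics/t7.png',im[:,:,::-1]);tw()"
```

```text
t 7.0 TCP tower x,y,z [ -0.5 197.5 175.2] rv [-0.002 -0.002  0.   ] F [ 0.  -0.6 -0.6] M [ 0.67 -0.23 -0.07] q [-0.14  0.2  -0.01  1.42 -0.52  1.69]
t 7.1 TCP tower x,y,z [ -0.4 197.4 175.4] rv [-0.002 -0.001  0.   ] F [-0.6 -0.  -1.1] M [ 0.67 -0.2  -0.02] q [-0.14  0.2  -0.01  1.42 -0.52  1.69]
```

Emit:
jog_arm --steps "0 0 -2 0 0 0;0 0 -4 0 0 0;0 0 -6 0 0 0;0 0 -6 0 0 0;0 0 -6 0 0 0"

```text
time: 7.6
tool_pos: [583.8, -93.4, 169.4]
eef_rot: [0.762, 0.593, -0.204, 0.158]
wrist_force: [-0.2, 0.7, -1.7]
gripper_width: 15.0
```

Emit:
jog_arm --steps "0 0 -0.5 0 0 0;0 0 -1 0 0 0;0 0 -1.5 0 0 0;0 0 -1.5 0 0 0"

```text
time: 8.0
tool_pos: [583.8, -93.4, 167.9]
eef_rot: [0.762, 0.593, -0.204, 0.158]
wrist_force: [0.6, -0.1, -1.5]
gripper_width: 14.9
```

Emit:
jog_arm --steps "0 0 -0.5 0 0 0;0 0 -1 0 0 0;0 0 -1 0 0 0"

```text
time: 8.3
tool_pos: [583.8, -93.4, 166.9]
eef_rot: [0.762, 0.593, -0.204, 0.158]
wrist_force: [0.1, 0.8, -0.2]
gripper_width: 14.6
```

Emit:
jog_arm --steps "0 0 -0.5 0 0 0;0 0 -1 0 0 0;0 0 -1 0 0 0"

```text
time: 8.6
tool_pos: [583.8, -93.4, 165.9]
eef_rot: [0.762, 0.593, -0.204, 0.158]
wrist_force: [-0.7, -0.3, -1.4]
gripper_width: 14.9
```

```bash
python3 -c "
from h import *
tw()"
```

```text
t 8.6 TCP tower x,y,z [ -0.4 197.2 165.9] rv [-0.002 -0.001  0.001] F [-0.7 -0.3 -1.4] M [ 0.67 -0.15 -0.05] q [-0.14  0.2  -0.03  1.4  -0.52  1.69]
```

Emit:
jog_arm --steps "0 0 -0.5 0 0 0;0 0 -1 0 0 0;0 0 -1 0 0 0"

```text
time: 8.9
tool_pos: [583.7, -93.4, 164.9]
eef_rot: [0.762, 0.593, -0.204, 0.158]
wrist_force: [0.5, -1.0, -1.0]
gripper_width: 15.3
```

```bash
python3 -c "
from h import *
tw()"
```

```text
t 8.9 TCP tower x,y,z [ -0.5 197.2 164.9] rv [-0.002 -0.002  0.001] F [ 0.5 -1.  -1. ] M [ 0.64 -0.16 -0.04] q [-0.14  0.2  -0.03  1.4  -0.52  1.69]
```

Emit:
jog_arm --steps "0 0 -0.5 0 0 0;0 0 -1 0 0 0;0 0 -1 0 0 0"

```text
time: 9.2
tool_pos: [583.9, -93.4, 164.1]
eef_rot: [0.762, 0.593, -0.204, 0.158]
wrist_force: [-0.1, 0.4, 0.3]
gripper_width: 15.2
```

```bash
python3 -c "
from h import *
tw()"
```

```text
t 9.2 TCP tower x,y,z [ -0.3 197.2 164.1] rv [-0.002 -0.001  0.   ] F [-0.1  0.4  0.3] M [ 0.44 -0.15 -0.08] q [-0.14  0.2  -0.03  1.4  -0.52  1.69]
```

Emit:
jog_arm --steps "0 0 -0.5 0 0 0;0 0 -1 0 0 0;0 0 -1 0 0 0"

```text
time: 9.5
tool_pos: [583.9, -93.4, 163.3]
eef_rot: [0.762, 0.593, -0.204, 0.158]
wrist_force: [-0.2, 1.5, 2.1]
gripper_width: 15.2
```

```bash
python3 -c "
from h import *
tw()"
```

```text
t 9.5 TCP tower x,y,z [ -0.3 197.2 163.3] rv [-0.002 -0.001  0.   ] F [-0.2  1.5  2.1] M [ 0.19  0.02 -0.16] q [-0.14  0.2  -0.03  1.4  -0.52  1.69]
```

Contact felt evenly on both sides at TCP z ≈ 164.3. That puts the ledge tops at about 150 mm, in line with vision (−2 mm shift). I'll lift to mid-groove and slide in.

Emit:
jog_arm --steps "0 0 1.5 0 0 0;0 0 2.7 0 0 0;-1 -4 2.7 0 0 0;-2 -8 2.7 0 0 0;-2 -8 2.7 0 0 0"

```text
time: 10.0
tool_pos: [581.5, -102.0, 165.5]
eef_rot: [0.763, 0.593, -0.204, 0.158]
wrist_force: [-0.1, 0.1, -0.3]
gripper_width: 15.0
```

Emit:
jog_arm --steps "-1 -4 0 0 0 0;-2 -8 0 0 0 0;-3 -12 0 0 0 0;-3 -12 0 0 0 0"

```text
time: 10.4
tool_pos: [578.6, -114.0, 165.7]
eef_rot: [0.763, 0.593, -0.204, 0.158]
wrist_force: [-1.7, 0.0, -0.4]
gripper_width: 15.2
```

```bash
python3 -c "
from h import *
tw()"
```

```text
t 10.4 TCP tower x,y,z [ -0.3 176.  165.7] rv [-0.002 -0.001  0.001] F [-1.7  0.  -0.4] M [ 0.7  -0.17 -0.  ] q [-0.18  0.18 -0.06  1.38 -0.52  1.65]
```

Emit:
jog_arm --steps "-2 -7.5 0 0 0 0;-4 -15 0 0 0 0;-5.7 -22.5 0 0 0 0;-7.6 -30 0 0 0 0;-7.6 -30 0 0 0 0"

```text
time: 10.9
tool_pos: [570.9, -144.5, 165.8]
eef_rot: [0.763, 0.593, -0.204, 0.158]
wrist_force: [0.2, -0.1, -1.5]
gripper_width: 14.8
```

```bash
python3 -c "
from h import *
tw()"
```

```text
t 10.9 TCP tower x,y,z [ -0.4 144.5 165.8] rv [-0.002 -0.001  0.002] F [ 0.2 -0.1 -1.5] M [ 0.64 -0.22 -0.04] q [-0.23  0.14 -0.1   1.35 -0.52  1.59]
```

Emit:
jog_arm --steps "-1.5 -6 0 0 0 0;-3 -12 0 0 0 0;-4.5 -18 0 0 0 0;-6 -24 0 0 0 0;-6 -24 0 0 0 0"

```text
time: 11.4
tool_pos: [565.0, -168.2, 165.7]
eef_rot: [0.763, 0.593, -0.204, 0.158]
wrist_force: [-0.2, -0.5, -1.6]
gripper_width: 15.0
```

```bash
python3 -c "
from h import *
tw()"
```

```text
t 11.4 TCP tower x,y,z [ -0.3 120.1 165.7] rv [-0.002 -0.001  0.001] F [-0.2 -0.5 -1.6] M [ 0.6  -0.17 -0.01] q [-0.27  0.12 -0.12  1.32 -0.52  1.54]
```

Emit:
jog_arm --steps "-1.5 -6 0 0 0 0;-3 -12 0 0 0 0;-4.5 -18 0 0 0 0;-6.5 -25 0 0 0 0;-6.5 -25 0 0 0 0"

```text
time: 11.9
tool_pos: [558.4, -193.3, 165.8]
eef_rot: [0.763, 0.593, -0.204, 0.158]
wrist_force: [-1.0, -0.5, -2.1]
gripper_width: 15.1
```

Emit:
jog_arm --steps "-0.2 -1 0 0 0 0;-0.5 -2 0 0 0 0;-0.8 -3 0 0 0 0;-0.8 -3 0 0 0 0"

```text
time: 12.3
tool_pos: [557.9, -195.3, 165.7]
eef_rot: [0.762, 0.594, -0.204, 0.158]
wrist_force: [-0.2, -0.2, -1.2]
gripper_width: 15.1
```

```bash
python3 -c "
from h import *
tw()"
```

```text
t 12.3 TCP tower x,y,z [ -0.5  92.1 165.7] rv [-0.002 -0.001  0.   ] F [-0.2 -0.2 -1.2] M [ 0.63 -0.16  0.  ] q [-0.32  0.09 -0.15  1.29 -0.52  1.49]
```

Next, 1 mm nudges, feeling for the rear posts.

Emit:
jog_arm --steps "-0.2 -1 0 0 0 0;-0.5 -2 0 0 0 0;-0.8 -3 0 0 0 0;-0.8 -3 0 0 0 0"

```text
time: 12.7
tool_pos: [557.1, -198.5, 165.7]
eef_rot: [0.762, 0.593, -0.204, 0.158]
wrist_force: [0.2, -0.3, -1.4]
gripper_width: 14.8
```

Emit:
jog_arm --steps "-0.2 -1 0 0 0 0;-0.5 -2 0 0 0 0;-0.5 -2 0 0 0 0"

```text
time: 13.0
tool_pos: [556.6, -200.5, 165.7]
eef_rot: [0.762, 0.593, -0.204, 0.158]
wrist_force: [-0.3, 0.5, -1.0]
gripper_width: 15.3
```

```bash
python3 -c "
from h import *
tw()"
```

```text
t 13.0 TCP tower x,y,z [ -0.5  86.7 165.7] rv [-0.002 -0.001  0.001] F [-0.3  0.5 -1. ] M [ 0.72 -0.2   0.04] q [-0.33  0.09 -0.15  1.29 -0.52  1.48]
```

Emit:
jog_arm --steps "-0.1 -0.5 0 0 0 0;-0.3 -1 0 0 0 0;-0.3 -1 0 0 0 0"

```text
time: 13.3
tool_pos: [556.3, -201.4, 165.7]
eef_rot: [0.762, 0.593, -0.204, 0.158]
wrist_force: [-0.4, -0.9, -0.9]
gripper_width: 15.0
```

```bash
python3 -c "
from h import *
tw()"
```

```text
t 13.3 TCP tower x,y,z [ -0.5  85.7 165.7] rv [-0.002 -0.001  0.001] F [-0.4 -0.9 -0.9] M [ 0.64 -0.15 -0.02] q [-0.33  0.08 -0.16  1.28 -0.52  1.47]
```

Emit:
jog_arm --steps "-0.1 -0.5 0 0 0 0;-0.3 -1 0 0 0 0;-0.3 -1 0 0 0 0"

```text
time: 13.6
tool_pos: [556.0, -202.5, 165.7]
eef_rot: [0.762, 0.593, -0.204, 0.158]
wrist_force: [0.6, 0.6, -0.9]
gripper_width: 15.1
```

Emit:
jog_arm --steps "-0.1 -0.5 0 0 0 0;-0.3 -1 0 0 0 0;-0.3 -1 0 0 0 0"

```text
time: 13.9
tool_pos: [555.7, -203.4, 165.7]
eef_rot: [0.762, 0.593, -0.204, 0.158]
wrist_force: [0.1, 0.0, -0.8]
gripper_width: 14.9
```

```bash
python3 -c "
from h import *
tw()"
```

```text
t 13.9 TCP tower x,y,z [ -0.7  83.6 165.7] rv [-0.002 -0.001  0.001] F [ 0.1  0.  -0.8] M [ 0.64 -0.17  0.01] q [-0.34  0.08 -0.16  1.28 -0.52  1.47]
```

Emit:
jog_arm --steps "-0.1 -0.5 0 0 0 0;-0.3 -1 0 0 0 0;-0.3 -1 0 0 0 0"

```text
time: 14.2
tool_pos: [555.4, -204.4, 165.7]
eef_rot: [0.762, 0.593, -0.204, 0.158]
wrist_force: [-0.2, 0.1, -1.3]
gripper_width: 14.9
```

```bash
python3 -c "
from h import *
tw()"
```

```text
t 14.2 TCP tower x,y,z [ -0.7  82.6 165.7] rv [-0.002 -0.001  0.001] F [-0.2  0.1 -1.3] M [ 0.66 -0.16 -0.03] q [-0.34  0.08 -0.16  1.28 -0.52  1.47]
```

Emit:
jog_arm --steps "-0.1 -0.5 0 0 0 0;-0.3 -1 0 0 0 0;-0.3 -1 0 0 0 0"

```text
time: 14.5
tool_pos: [555.3, -205.1, 165.7]
eef_rot: [0.762, 0.594, -0.204, 0.158]
wrist_force: [1.1, 3.1, -0.9]
gripper_width: 15.1
```

```bash
python3 -c "
from h import *
tw()"
```

```text
t 14.5 TCP tower x,y,z [ -0.6  81.9 165.7] rv [-0.003 -0.001  0.   ] F [ 1.1  3.1 -0.9] M [ 1.12 -0.36 -0.02] q [-0.34  0.08 -0.16  1.28 -0.52  1.47]
```

Emit:
jog_arm --steps "-0.1 -0.5 0 0 0 0;-0.3 -1 0 0 0 0;-0.3 -1 0 0 0 0"

```text
time: 14.8
tool_pos: [555.2, -205.5, 165.6]
eef_rot: [0.762, 0.594, -0.203, 0.157]
wrist_force: [2.6, 8.3, -0.3]
gripper_width: 14.8
```

```bash
python3 -c "
from h import *
tw()"
```

```text
t 14.8 TCP tower x,y,z [ -0.6  81.5 165.6] rv [-0.004 -0.001 -0.   ] F [ 2.6  8.3 -0.3] M [ 1.81 -0.49 -0.15] q [-0.34  0.08 -0.16  1.28 -0.52  1.46]
```

Rear posts felt at TCP y ≈ 82 with 8 N. I'll relieve it, lower onto the ledges, then open.

Emit:
jog_arm --steps "0.1 0.5 0 0 0 0;0.1 0.6 -0.5 0 0 0;0.1 0.6 -1 0 0 0;0.1 0.6 -1.3 0 0 0;0.1 0.6 -1.3 0 0 0"

```text
time: 15.3
tool_pos: [555.3, -205.3, 164.6]
eef_rot: [0.762, 0.594, -0.204, 0.158]
wrist_force: [1.2, 6.0, 1.7]
gripper_width: 14.7
```

```bash
python3 -c "
from h import *
tw()"
```

```text
t 15.3 TCP tower x,y,z [ -0.6  81.7 164.6] rv [-0.002 -0.001 -0.   ] F [1.2 6.  1.7] M [ 1.22 -0.26 -0.11] q [-0.34  0.08 -0.16  1.28 -0.52  1.46]
```

Emit:
jog_arm --steps "0.1 0.4 -0.2 0 0 0;0.1 0.4 -0.2 0 0 0"

```text
time: 15.5
tool_pos: [555.3, -205.2, 164.5]
eef_rot: [0.762, 0.594, -0.204, 0.158]
wrist_force: [1.5, 4.5, 1.5]
gripper_width: 14.8
```

Emit:
jog_arm --steps "0 0 0 0 0 0;0 0 0 0 0 0;0 0 0 0 0 0;0 0 0 0 0 0" --hand -0.35

```text
time: 15.9
tool_pos: [554.9, -205.6, 164.1]
eef_rot: [0.762, 0.593, -0.204, 0.158]
wrist_force: [0.4, -0.7, -1.1]
gripper_width: 27.7
```

```bash
python3 -c "
from h import *
tw();im=eyes.camera('wrist');cv2.imwrite('pics/w8.png',im[:,:,::-1])
for f in('w7','w8'):
    h=cv2.cvtColor(cv2.imread(f'pics/{f}.png'),cv2.COLOR_BGR2HSV);o=cv2.inRange(h,(3,150,60),(18,255,255))
    print(f,[cv2.boundingRect(k) for k in cv2.findContours(o,0,2)[0] if cv2.contourArea(k)>300])"
```

```text
t 15.9 TCP tower x,y,z [ -0.9  81.4 164.1] rv [-0.002 -0.002  0.001] F [ 0.4 -0.7 -1.1] M [ 0.5  -0.06 -0.02] q [-0.34  0.08 -0.16  1.28 -0.52  1.47]
w7 [(293, 258, 44, 82)]
w8 [(294, 257, 44, 84)]
```

Emit:
jog_arm --steps "1.2 4.9 8.7 0 0 0;3.7 14.5 26 0 0 0;7.4 29 52 0 0 0;12.3 48.5 87 0 0 0;16 80 110 0 0 0"

```text
time: 16.45
tool_pos: [571.4, -125.5, 277.5]
eef_rot: [0.763, 0.592, -0.204, 0.159]
wrist_force: [0.6, -0.7, -0.6]
gripper_width: 28.0
```

Emit:
jog_arm --steps "10 40 10 0 0 0;20 80 20 0 0 0;20 80 20 0 0 0"

```text
time: 16.75
tool_pos: [592.3, -41.1, 296.0]
eef_rot: [0.761, 0.595, -0.203, 0.159]
wrist_force: [1.1, 0.3, 0.8]
gripper_width: 27.7
```

```bash
python3 -c "
from h import *
np.set_printoptions(precision=1,suppress=True)
tw();s=get_state();im=eyes.camera('wrist');T=wristT(s);np.save('pics/w9.npy',T)
t=eyes.camera('top');sc=eyes.camera('scene')
o=np.zeros((600,800,3),np.uint8);o[:400,:640]=im[::-1,::-1,::-1];o[400:,:305]=cv2.resize(t[80:250,270:530,::-1],(305,200));o[400:,310:615]=cv2.resize(sc[100:300,150:400,::-1],(305,200))
cv2.imwrite('pics/z9.png',o);cv2.imwrite('pics/top9.png',t[:,:,::-1])
t0=cv2.imread('pics/top0.png');
for nm,lo,hi,(x,y,w,hh) in(('dish',(95,80,60),(115,255,255),(265,80,40,40)),('cart',(100,150,60),(120,255,255),(325,75,35,45)),('remote',(0,0,40),(180,70,110),(388,95,70,30)),('bottle',(60,100,30),(85,255,255),(420,160,60,50))):
    for q in(t0,t[:,:,::-1]):
        m=cv2.inRange(cv2.cvtColor(q[y:y+hh,x:x+w].copy(),cv2.COLOR_BGR2HSV),lo,hi);M=cv2.moments(m,True);print(nm,M['m00'],round(x+M['m10']/max(M['m00'],1),1),round(y+M['m01']/max(M['m00'],1),1))
a=np.radians(TY);X=np.array([np.sin(a),-np.cos(a),0]);Y=np.array([np.cos(a),np.sin(a),0]);P0=np.array([*TO,0])
for nm,x,y,z in(('tip top',0,100,166),('tip bottom',0,100,150),('front+x',65,55,150),('front-x',-65,55,150)):
    p=proj('wrist',P0+X*x+Y*y+[0,0,z],T);print(nm,[639-p[0],399-p[1]])"
```

```text
t 16.75 TCP tower x,y,z [ -5. 250. 296.] rv [-0.  0. -0.] F [1.1 0.3 0.8] M [ 0.4 -0.2  0. ] q [-0.1  0.2  0.3  1.7 -0.5  1.8]
dish 668.0 286.2 100.8
dish 0.0 265.0 80.0
cart 122.0 347.5 96.2
cart 0.0 325.0 75.0
remote 856.0 423.6 111.5
remote 817.0 423.5 112.0
bottle 373.0 446.7 188.3
bottle 38.0 435.0 189.9
tip top [np.float64(321.07383382260605), np.float64(146.3451505170193)]
tip bottom [np.float64(321.1943415203992), np.float64(159.97364066551236)]
front+x [np.float64(260.87099326869713), np.float64(134.5159830510874)]
front-x [np.float64(382.5418349860961), np.float64(134.74706666181436)]
```

View pics/z9.png

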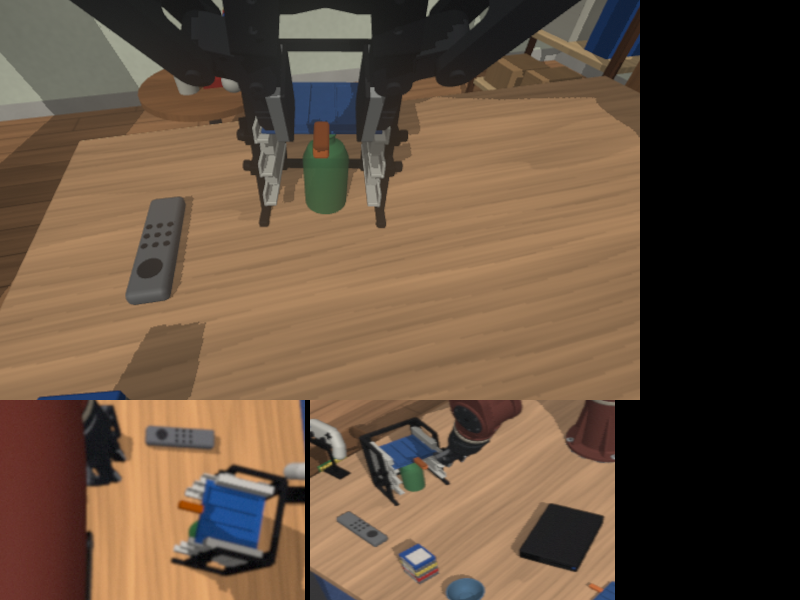

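The tray sits on the top pair: sheet front edge at row 134 against 134.5 predicted, pull tip at about 157 against 160 predicted. The gripper is clear, so I'm handing in.

```bash
python3 -c "
from station import order
print(order.finish_job())"
```

```text
the job is handed in; nothing more can be done
None
```

The blue middle-sized tray is back in the tower with its orange pull outwards, and the job is handed in at about 17 s of the 45 s allowed. No verdict is reported. The bottle stands in the tower, so I used the top rail pair.

- **Landing:** I felt the ledges evenly on both sides at about 150 mm above the shelf, in line with the −2 mm shift seen in the images. The tray then slid in without touching the rails.
- **Home:** The rear posts stopped it at a peak of about 8 N. That was 2.7 mm deeper than I had predicted from the images, so the stop I felt decided the final depth.
- **After release:** The pull did not move in the wrist image when the fingers opened. In the last wrist view the sheet's front edge was at row 134 against 134.5 predicted. The pull tip was at about row 157 against 160, roughly 2–3 mm off in the image.
- **Other things:** The remote cover had not moved, to within half a pixel. My before-and-after check failed for the dish and cartridges because the arm hid them from the top camera, and for the bottle because the tray and arm covered most of it. In the final views all three stood upright in what looked like their original places, but I did not measure that.

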